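Sort the shells of a dredge sample by kind

ROBOT

A 7-joint arm with a two-finger parallel gripper is mounted at the origin on the work surface. World frame = base frame: x ahead of the robot, y to its left, z up, the work surface at z = 0. Lengths are in m, angles in rad, forces in N, time in s.
With the tool pointing down it reaches from about 0.4 to 0.85 m from the base axis. Payload 4.4 kg.
Tool frame: the origin (TCP) lies between the finger pads; the fingertips stand 22 mm ahead of it and the grasp point (between the pads) lies 3 mm ahead of it; z points along the fingers, y is the line along which they close (so a half turn about z gives the same grasp; the last joint's range is limited). The gripper opens to 94 mm and grips with 3 to 60 N. Pads are 16 mm wide; open, the fingers measure 119 mm over their backs; the gripper's body (75 mm by 177 mm) begins 78 mm behind the grasp point.
Start: joints at [-1.354, 0.628, 0.038, 1.517, -0.027, 0.996, -0.02], TCP at [0.181, 0.624, 0.227] pointing down, gripper open.
Joint ranges: [-3.06, 3.06], [-0.37, 2.12], [-1.25, 1.32], [0.18, 2.47], [-1.1, 4.24], [0.23, 1.98], [-2.94, 2.94]. Speed limits (rad/s): [2.57, 2.57, 3.14, 3.14, 3.14, 3.14, 3.14].

INTERFACE

Orientations are given as a unit quaternion [x, y, z, w].
In Python, from plant import env, capture, get_calibration, recognise gives the robot as it stands.
- The arm moves only by the tool carry_out, never from a script. Its argument "targets" is a list of rows, each an object of numbers: "dx", "dy", "dz": the shift along the world's x, y, z as a fraction of full scale; "rx", "ry", "rz": the turn, a rotation vector about the world's x, y, z as a fraction of full scale. A call has 1 to 10 rows; each row shifts and turns the commanded pose from where the row before left it; what a row does not reach is not made up. Full scale, the value 1, is 0.02 m for a shift and 6 degrees for a turn. A row lasts 1/12 s, in which the tool goes at most 41.7 mm and 7.16 degrees, less where a joint would pass 70% of its speed; a pose out of reach is approached as far as the arm can. A call with a number of a shift or a turn outside -1 to 1 is refused whole. A call with a gripper value outside its range is refused whole. "fingers" is the finger opening in mm, from 0 to 94, set as the call begins (left out, the last holds). The fingers move at their own pace and stop on an object; "squeeze" is the grip in N (left out, the last holds). Time passes only in rows, so rows that do not move let the fingers close. It gives the time, the measured TCP pose, the force, the opening and the grip force at its end, in the units of the state.
- env.sense(): the state, without advancing time (a new reading comes with each control period).
- capture(name): name is "scene" or "top" or "wrist"; returns (picture, depth): 420x560x3 uint8, red, green, blue; 420x560 float32, m along the optical axis (not along the pixel's ray), 0 where there is no reading.
- get_calibration(name): a dict with "mtx" (3x3 intrinsics, pixels), "rvec" (rotation vector, rad) and "tvec" (3), from world to camera coordinates, as OpenCV has them. Camera axes: x right, y down, z forward; pixel columns grow to the right and rows downward; lengths in m; the calibration is good to about 2 mm. A picture is of the moment at which its call begins: read the wrist's pose just before it. get_calibration takes no time and is no camera call; for the wrist camera it gives the pose at the moment of the call.
- env.close_job(): hands the job in; it is judged then, once.
Trained networks look in the newest picture that a camera, given by its name, has taken for a name from the list of things; names that differ only in an ending like _2 or _b are one class to them, and where a whole thing is asked for, a point or a joint stands for the part that bears it (a point fixed in the world has none). Each returns a list of dicts, best first, with "p" (0 to 1); they miss things now and then, are a little off and sometimes report something else, mostly with a low value. They report only what shows in the picture. A call takes as long as a camera call. They do not tell look-alikes from the thing itself.
- recognise(camera, target): "box" ([left, top, right, bottom] in pixels, round what is visible of it).
The state is a dict: "time_s": time; "joint_positions": joint angles; "qvel": joint speeds; "effort": joint torques, N m; "eef_pos": TCP position; "tool_rot": TCP orientation; "force": force on the tool from outside, world axes, zero at the start; "torque": the same for the moment, N m; "gripper_width": finger opening in m; "gripper_force": force on a finger pad.
Only numpy, scipy, OpenCV 4.12 (cv2) and the standard library are available. Lean on these libraries where they do the work, as an engineer would, in place of code of your own. Each camera call takes 0.05 s, during which the arm holds its last target. There are 200 camera calls.

TASK

Sort the five shells on the white board into the clear tubs: each goes into the tub that already holds one of its own kind, with both sea urchins in the urchin tub. They are brittle, so set each one down, never drop it, and leave it lying flat on the floor of its tub, the same way up as now and not on top of another shell.

Things in the scene. Friction and masses are not known exactly. Their poses are not given: they have to be found in the camera images.
- urchin_large: Empty, dry sea-urchin test: a brittle, mauve-grey, flattened ball with finely knobbed sides, 48 mm across, 28 mm high, widest 13 mm above its flat underside, a small dark hole on top. Origin: centre of its underside, z up. 20 to 40 g. Starts on the flat white board (8 mm thick) between the tubs, at any yaw.
- urchin_small: A smaller test of the same kind: 40 mm across, 24 mm high, widest 11 mm above its underside. Origin: centre of its underside, z up. 15 to 30 g. Starts on the flat white board (8 mm thick) between the tubs, at any yaw.
- whelk: Spired sea-snail shell, chalky, lying on its mouth along its x axis, spire towards -x: 67 mm long (from 38 mm on the -x side of its origin to 29 mm on the +x side), 40 mm wide at its thickest (18 mm above its underside), 37 mm high. Origin: on the underside, below the middle of the thickest whorl, z up. 35 to 70 g. Starts on the flat white board (8 mm thick) between the tubs, at any yaw.
- clam: Closed, ribbed, cream clam lying on one valve: 54 mm along its x, 46 mm along its y (the beak makes the bulge at +y), 28 mm high, widest 13 mm above its underside. Origin: centre of its underside, z up. 35 to 70 g. Starts on the flat white board (8 mm thick) between the tubs, at any yaw.
- razor: Closed razor shell, olive-brown, long and narrow: 86 mm along its x, about 21 mm wide along its y, 12 mm high, widest 6 mm above its underside, square ends, faint growth lines. Origin: centre of its underside, z up. 20 to 40 g. Starts on the flat white board (8 mm thick) between the tubs, at any yaw.
- tub_urchins: Clear tub without lid, 120 mm (its x) by 190 mm (its y) by 50 mm high, walls and floor 3 mm, fixed in place; small lid catches stand out 6 mm from its short ends. Origin: centre of its underside, z up. Two such tubs stand on each side of the board, in any order, turned by up to 6 degrees. One empty sea-urchin test, 48 mm across, already lies on its floor, loose, about 58 mm from the centre towards the +y end; the floor from there to the -y end is free.
- tub_whelk: Clear tub without lid, 120 mm (its x) by 190 mm (its y) by 50 mm high, walls and floor 3 mm, fixed in place; small lid catches stand out 6 mm from its short ends. Origin: centre of its underside, z up. Two such tubs stand on each side of the board, in any order, turned by up to 6 degrees. One whelk, 67 mm long, lying along the tub's x, already lies on its floor, loose, about 58 mm from the centre towards the +y end; the floor from there to the -y end is free.
- tub_clam: Clear tub without lid, 120 mm (its x) by 190 mm (its y) by 50 mm high, walls and floor 3 mm, fixed in place; small lid catches stand out 6 mm from its short ends. Origin: centre of its underside, z up. Two such tubs stand on each side of the board, in any order, turned by up to 6 degrees. One closed clam, 54 x 46 mm, already lies on its floor, loose, about 58 mm from the centre towards the +y end; the floor from there to the -y end is free.
- tub_razor: Clear tub without lid, 120 mm (its x) by 190 mm (its y) by 50 mm high, walls and floor 3 mm, fixed in place; small lid catches stand out 6 mm from its short ends. Origin: centre of its underside, z up. Two such tubs stand on each side of the board, in any order, turned by up to 6 degrees. One razor shell, 86 mm long, lying along the tub's x, already lies on its floor, loose, about 58 mm from the centre towards the +y end; the floor from there to the -y end is free.
Mind the look-alikes: they are no part of the job. What is shaped like the whelk but pink or purple is not meant.

How it is judged:
At the end, for the whole second after the job is handed in: Each of the five shells lies at rest within the walls of the tub of its kind (both urchins in the urchin tub), on the tub's floor (its underside's centre no more than 7 mm above the floor), the way up it started and tilted less than 0.25 rad (x of urchin_large in the frame of tub_urchins between -0.057 and 0.057 m and y of urchin_large in the frame of tub_urchins between -0.092 and 0.092 m and z of urchin_large in the frame of tub_urchins between -0.003 and 0.01 m and angle between each of urchin_large, urchin_small, whelk, clam, razor's own z axis and vertical below 0.25 rad and linear speed of each of urchin_large, urchin_small, whelk, clam, razor below 0.02 m/s and angular speed of each of urchin_large, urchin_small, whelk, clam, razor below 0.3 rad/s and x of urchin_small in the frame of tub_urchins between -0.057 and 0.057 m and y of urchin_small in the frame of tub_urchins between -0.092 and 0.092 m and z of urchin_small in the frame of tub_urchins between -0.003 and 0.01 m and x of whelk in the frame of tub_whelk between -0.057 and 0.057 m and y of whelk in the frame of tub_whelk between -0.092 and 0.092 m and z of whelk in the frame of tub_whelk between -0.003 and 0.01 m and x of clam in the frame of tub_clam between -0.057 and 0.057 m and y of clam in the frame of tub_clam between -0.092 and 0.092 m and z of clam in the frame of tub_clam between -0.003 and 0.01 m and x of razor in the frame of tub_razor between -0.057 and 0.057 m and y of razor in the frame of tub_razor between -0.092 and 0.092 m and z of razor in the frame of tub_razor between -0.003 and 0.01 m); the robot touches nothing.
It fails at once if the larger urchin is dropped or flung (moves faster than 0.6 m/s, a fall of about 18 mm, while no finger touches it) (contact force between urchin_large and the fingers below 0.05 N and linear speed of urchin_large above 0.6 m/s).
It fails at once if the smaller urchin is dropped or flung (moves faster than 0.6 m/s, a fall of about 18 mm, while no finger touches it) (contact force between urchin_small and the fingers below 0.05 N and linear speed of urchin_small above 0.6 m/s).
It fails at once if the whelk is dropped or flung (moves faster than 0.6 m/s, a fall of about 18 mm, while no finger touches it) (contact force between whelk and the fingers below 0.05 N and linear speed of whelk above 0.6 m/s).
It fails at once if the clam is dropped or flung (moves faster than 0.6 m/s, a fall of about 18 mm, while no finger touches it) (contact force between clam and the fingers below 0.05 N and linear speed of clam above 0.6 m/s).
It fails at once if the razor shell is dropped or flung (moves faster than 0.6 m/s, a fall of about 18 mm, while no finger touches it) (contact force between razor and the fingers below 0.05 N and linear speed of razor above 0.6 m/s).
It also fails if it takes over 106 s, if anything falls off the work surface, if the arm or the gripper's body presses on something with over 40 N, if the wrist force passes 120 N, or if a joint passes its speed limit or range.

## Working session

There is one attempt and no reset: what is moved stays moved. The work goes in short steps, Python scripts to look and compute and a tool call to move; the robot and the scene stay as the last step left them, time stands still between calls to the robot, and variables do not carry over. Pictures are saved under pics/ and viewed, at most 14 in all, crops included, and the job is handed in when it is done.

Besides the shell and the picture viewer there is one more tool, called after ">>>" by a JSON object that holds its "fn" and its "kwargs". carry_out: Moves the arm, as the interface text tells. Its arguments: {"type":"object","properties":{"targets":{"type":"array","items":{"type":"object","properties":{"dx":{"type":"number"},"dy":{"type":"number"},"dz":{"type":"number"},"rx":{"type":"number"},"ry":{"type":"number"},"rz":{"type":"number"}}}},"fingers":{"type":"number"},"squeeze":{"type":"number"}},"required":["targets"]}

```bash
ls; mkdir -p pics; cat > h.py <<'E'
import numpy as np, cv2
from plant import env, capture, get_calibration, recognise
def world(cam,dep,cal=None):
    c=cal or get_calibration(cam); K=np.array(c['mtx']);R=cv2.Rodrigues(np.array(c['rvec'],float))[0];t=np.array(c['tvec'],float).ravel()
    v,u=np.mgrid[:dep.shape[0],:dep.shape[1]]
    P=np.stack([(u-K[0,2])/K[0,0]*dep,(v-K[1,2])/K[1,1]*dep,dep],-1)
    return (P-t)@R
def save(n,p): cv2.imwrite('pics/'+n+'.png',p[:,:,::-1])
E
python3 - <<'E'
from h import *
for cam in ['top','scene']:
    p,d=capture(cam); save(cam+'0',p); W=world(cam,d); np.save(cam+'W.npy',W); np.save(cam+'P.npy',p)
    if cam=='top':
        for n in ['urchin_large','urchin_small','whelk','clam','razor','tub_urchins','tub_whelk','tub_clam','tub_razor']:
            for r in recognise(cam,n)[:4]:
                b=[int(x) for x in r['box']]; c=W[(b[1]+b[3])//2,(b[0]+b[2])//2]
                print(n,round(r['p'],2),b,c.round(3))
print(env.sense()['time_s'])
E
```

```text
pics
urchin_large 0.57 [246, 258, 267, 276] [0.472 0.072 0.034]
urchin_small 0.64 [252, 196, 270, 212] [0.634 0.062 0.03 ]
whelk 0.78 [272, 222, 290, 245] [0.558 0.01  0.043]
whelk 0.58 [263, 143, 287, 153] [0.782 0.028 0.034]
whelk 0.57 [314, 121, 333, 146] [ 0.824 -0.098  0.032]
clam 0.66 [292, 261, 311, 278] [ 0.468 -0.041  0.035]
razor 0.61 [290, 201, 322, 208] [ 0.637 -0.054  0.018]
razor 0.52 [133, 261, 215, 321] [0.41  0.283 0.004]
tub_urchins 0.88 [139, 205, 223, 257] [0.565 0.273 0.003]
tub_whelk 0.75 [345, 196, 431, 251] [ 0.591 -0.268  0.   ]
tub_clam 0.76 [132, 262, 216, 322] [0.408 0.283 0.004]
tub_razor 0.74 [354, 267, 436, 326] [ 0.404 -0.279  0.005]
0.55
```

```bash
python3 -c "
import cv2
a=cv2.imread('pics/top0.png')[100:340,110:450];cv2.imwrite('pics/top0c.png',cv2.resize(a,(800,565),interpolation=cv2.INTER_CUBIC))"
```

```text
(no output)
```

View pics/top0c.png

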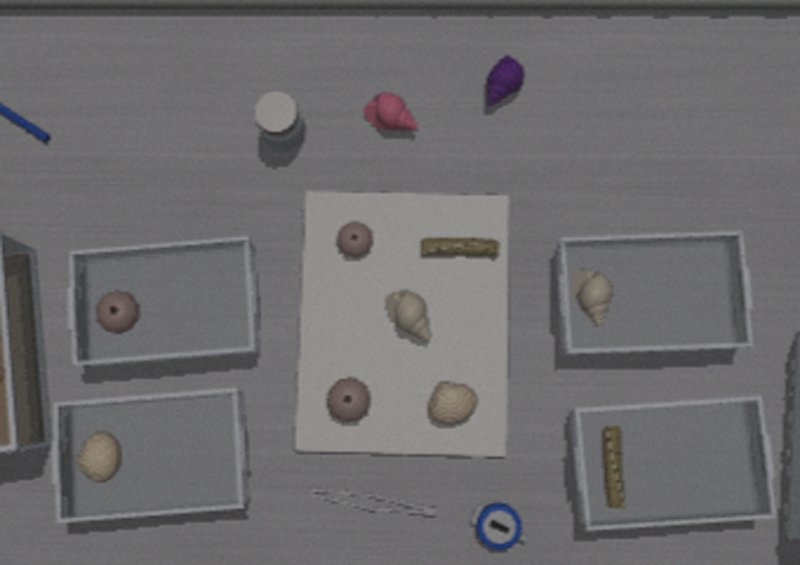

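View pics/scene0.png

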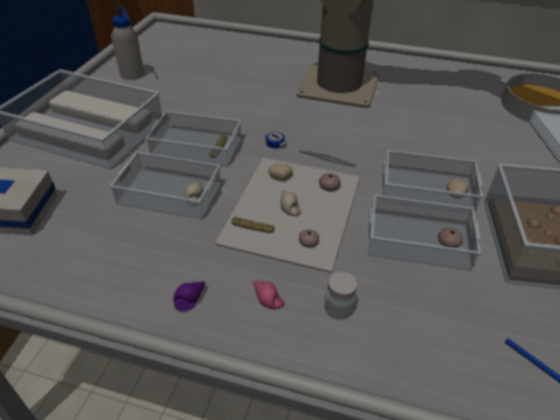

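The top view shows each tub's sample at its +y (left) end. In crop pixels, the shells are: urchins at (355,240) and (348,400), razor (460,247), whelk (410,315), clam (452,403). The pink and purple look-alikes are off the board. The tubs are urchin top-left, clam bottom-left, whelk top-right and razor bottom-right.

```bash
cat >> h.py <<'E'
def fit(W,c,r,zmin,zmax=0.09):
    m=(np.hypot(W[...,0]-c[0],W[...,1]-c[1])<r)&(W[...,2]>zmin)&(W[...,2]<zmax)
    p=W[m][:,:2].astype(np.float32)
    (cx,cy),(w,h),a=cv2.minAreaRect(p*1000)
    if w<h: w,h,a=h,w,a+90
    a=(a+90)%180-90
    return len(p),np.round([cx,cy],1),np.round([w,h],1),round(a,1),(p.mean(0)*1000).round(1),round(float(W[m][:,2].max()*1000),1)
E
python3 - <<'E'
from h import *
W=np.load('topW.npy')
print('n, rect centre mm, LxW, long-axis angle deg, mean, zmax')
for n,c in dict(ul=(.472,.072),us=(.634,.062),wh=(.558,.01),cl=(.468,-.041),rz=(.637,-.054)).items():
    print(n,*fit(W,c,.055,.0125))
for n,c in dict(Tu=(.565,.273),Tw=(.585,-.268),Tc=(.408,.283),Tr=(.404,-.279)).items():
    m=(abs(W[...,0]-c[0])<.085)&(abs(W[...,1]-c[1])<.125)
    print(n,*fit(np.where(m[...,None],W,0),c,.2,.042,.056), 'floor',np.median(W[m][:,2]).round(4))
s=env.sense(); print(s['tool_rot'],s['eef_pos'])
from scipy.spatial.transform import Rotation as R
print(R.from_quat(s['tool_rot']).as_matrix().round(3)); print(get_calibration('wrist'))
E
```

```text
n, rect centre mm, LxW, long-axis angle deg, mean, zmax
ul 277 [460.6  75. ] [80.  52.7] -69.2 [466.6  66.8] 39.0
us 188 [630.1  63.2] [79.2 73.7] -30.8 [640.5  62.7] 36.6
wh 271 [553.8  18.6] [85.7 73.1] 22.2 [558.9   3. ] 47.2
cl 296 [477.  -43.7] [66.7 50.5] -0.6 [464.4 -43.2] 40.3
rz 256 [622.3 -50.3] [84.  61.4] 85.7 [634.7 -51.1] 25.6
Tu 655 [569.2 267.9] [203.8 124.9] -84.7 [570.3 272.6] 55.1 floor 0.0022
Tw 645 [ 582.8 -257.5] [202.9 124.7] -87.6 [ 584.4 -261.2] 55.3 floor 0.0018
Tc 735 [422.8 286.9] [224.3 157.7] -84.8 [410.  288.9] 56.0 floor 0.0025
Tr 730 [ 402.9 -286.9] [236.7 147.1] 87.7 [ 398.5 -284.9] 55.8 floor 0.0017
[ 1.40922952e-01  9.90020566e-01 -6.81843733e-06 -1.93607583e-05] [0.18133807 0.62418277 0.22747626]
[[-0.96   0.279 -0.   ]
 [ 0.279  0.96  -0.   ]
 [ 0.    -0.    -1.   ]]
{'mtx': array([[372.98117702,   0.        , 272.69375615],
       [  0.        , 372.98117702, 209.15261395],
       [  0.        ,   0.        ,   1.        ]]), 'rvec': array([-2.3434982 , -1.76013025, -0.22462831]), 'tvec': array([-0.65095602, -0.02607099,  0.39080638])}
```

>>> {"fn": "carry_out", "kwargs": {"targets": [{"dx": 1,"dy": -0.7,"dz": 0.5,"rz": 0.3},{"dx": 1,"dy": -0.7,"dz": 0.5,"rz": 0.3},{"dx": 1,"dy": -0.7,"dz": 0.5,"rz": 0.3},{"dx": 1,"dy": -0.7,"dz": 0.5,"rz": 0.3},{"dx": 1,"dy": -0.7,"dz": 0.5,"rz": 0.3},{"dx": 1,"dy": -0.7,"dz": 0.5,"rz": 0.3},{"dx": 1,"dy": -0.7,"dz": 0,"rz": 0.3},{"dx": 1,"dy": -1,"dz": 0,"rz": 0.3},{"dx": 1,"dy": -1,"dz": 0,"rz": 0.3},{"dx": 1,"dy": -1,"dz": 0}]}}

```text
schema error: expected keys dx, dy, dz, rx, ry, rz
```

>>> {"fn": "carry_out", "kwargs": {"targets": [{"dx": 0.8,"dy": -1},{"dx": 0.8,"dy": -1},{"dx": 0.8,"dy": -1},{"dx": 0.8,"dy": -1},{"dx": 0.8,"dy": -1},{"dx": 0.5,"dy": -1},{"dx": 0.4,"dy": -1},{"dx": 0.4,"dy": -1},{"dx": 0.3,"dy": -1},{"dx": 0.2,"dy": -1}]}}

```text
schema error: expected keys dx, dy, dz, rx, ry, rz
```

>>> {"fn": "carry_out", "kwargs": {"targets": [{"dy": -1},{"dy": -1},{"dy": -1},{"dy": -1},{"dy": -1},{"dy": -1},{"dy": -0.5},{}]}}

```text
schema error: expected keys dx, dy, dz, rx, ry, rz
```

>>> {"fn": "carry_out", "kwargs": {"targets": [{"dx": 1,"dy": -0.7,"dz": 0.5,"rx": 0,"ry": 0,"rz": 0.3},{"dx": 1,"dy": -0.7,"dz": 0.5,"rx": 0,"ry": 0,"rz": 0.3},{"dx": 1,"dy": -0.7,"dz": 0.5,"rx": 0,"ry": 0,"rz": 0.3},{"dx": 1,"dy": -0.7,"dz": 0.5,"rx": 0,"ry": 0,"rz": 0.3},{"dx": 1,"dy": -0.7,"dz": 0.5,"rx": 0,"ry": 0,"rz": 0.3},{"dx": 1,"dy": -0.7,"dz": 0.5,"rx": 0,"ry": 0,"rz": 0.3},{"dx": 1,"dy": -0.7,"dz": 0,"rx": 0,"ry": 0,"rz": 0.3},{"dx": 1,"dy": -1,"dz": 0,"rx": 0,"ry": 0,"rz": 0.3},{"dx": 1,"dy": -1,"dz": 0,"rx": 0,"ry": 0,"rz": 0.3},{"dx": 1,"dy": -1,"dz": 0,"rx": 0,"ry": 0,"rz": 0}]}}

```text
time_s: 1.38
eef_pos: [0.3822, 0.4652, 0.2877]
tool_rot: [-0.001, 1.0, 0.0, 0.0]
force: [0.4, 0.3, 0.4]
gripper_width: 0.0937
gripper_force: 0.0
```

>>> {"fn": "carry_out", "kwargs": {"targets": [{"dx": 0.8,"dy": -1,"dz": 0,"rx": 0,"ry": 0,"rz": 0},{"dx": 0.8,"dy": -1,"dz": 0,"rx": 0,"ry": 0,"rz": 0},{"dx": 0.8,"dy": -1,"dz": 0,"rx": 0,"ry": 0,"rz": 0},{"dx": 0.8,"dy": -1,"dz": 0,"rx": 0,"ry": 0,"rz": 0},{"dx": 0.8,"dy": -1,"dz": 0,"rx": 0,"ry": 0,"rz": 0},{"dx": 0.5,"dy": -1,"dz": 0,"rx": 0,"ry": 0,"rz": 0},{"dx": 0.4,"dy": -1,"dz": 0,"rx": 0,"ry": 0,"rz": 0},{"dx": 0.4,"dy": -1,"dz": 0,"rx": 0,"ry": 0,"rz": 0},{"dx": 0.3,"dy": -1,"dz": 0,"rx": 0,"ry": 0,"rz": 0},{"dx": 0.2,"dy": -1,"dz": 0,"rx": 0,"ry": 0,"rz": 0}]}}

```text
time_s: 2.22
eef_pos: [0.4981, 0.265, 0.2876]
tool_rot: [0.0, 1.0, 0.0, 0.0]
force: [-0.6, -0.1, 0.3]
gripper_width: 0.0944
gripper_force: 0.0
```

>>> {"fn": "carry_out", "kwargs": {"targets": [{"dx": 0,"dy": -1,"dz": 0,"rx": 0,"ry": 0,"rz": 0},{"dx": 0,"dy": -1,"dz": 0,"rx": 0,"ry": 0,"rz": 0},{"dx": 0,"dy": -1,"dz": 0,"rx": 0,"ry": 0,"rz": 0},{"dx": 0,"dy": -1,"dz": 0,"rx": 0,"ry": 0,"rz": 0},{"dx": 0,"dy": -1,"dz": 0,"rx": 0,"ry": 0,"rz": 0},{"dx": 0,"dy": -1,"dz": 0,"rx": 0,"ry": 0,"rz": 0},{"dx": 0,"dy": -0.5,"dz": 0,"rx": 0,"ry": 0,"rz": 0},{"dx": 0,"dy": 0,"dz": 0,"rx": 0,"ry": 0,"rz": 0}]}}

```text
time_s: 2.88
eef_pos: [0.4976, 0.1336, 0.2877]
tool_rot: [0.002, 1.0, -0.001, 0.0]
force: [-0.0, 0.5, -0.6]
gripper_width: 0.0939
gripper_force: 0.0
```

>>> {"fn": "carry_out", "kwargs": {"targets": [{"dx": 0,"dy": -1,"dz": 0,"rx": 0,"ry": 0,"rz": 0},{"dx": 0,"dy": -1,"dz": 0,"rx": 0,"ry": 0,"rz": 0},{"dx": 0,"dy": -1,"dz": 0,"rx": 0,"ry": 0,"rz": 0},{"dx": 0,"dy": -1,"dz": 0,"rx": 0,"ry": 0,"rz": 0},{"dx": 0,"dy": -1,"dz": 0,"rx": 0,"ry": 0,"rz": 0},{"dx": 0,"dy": -1,"dz": 0,"rx": 0,"ry": 0,"rz": 0},{"dx": 0,"dy": 0,"dz": 0,"rx": 0,"ry": 0,"rz": 0},{"dx": 0,"dy": 0,"dz": 0,"rx": 0,"ry": 0,"rz": 0}]}}

```text
time_s: 3.55
eef_pos: [0.4977, 0.017, 0.2875]
tool_rot: [0.0, 1.0, 0.0, 0.0]
force: [-0.2, 0.9, -1.1]
gripper_width: 0.094
gripper_force: 0.0
```

```bash
cat >> h.py <<'E'
def fitd(W,c,r,zmin,zmax=0.09,o=5):
    m=((np.hypot(W[...,0]-c[0],W[...,1]-c[1])<r)&(W[...,2]>zmin)&(W[...,2]<zmax)).astype(np.uint8)
    m=cv2.morphologyEx(m,cv2.MORPH_OPEN,np.ones((o,o)))
    n,L,S,_=cv2.connectedComponentsWithStats(m)
    if n<2: return None
    m=L==1+S[1:,4].argmax()
    p=W[m][:,:2].astype(np.float32)*1000
    (cx,cy),(w,h),a=cv2.minAreaRect(p)
    if w<h: w,h,a=h,w,a+90
    e,V=np.linalg.eigh(np.cov(p.T)); b=np.degrees(np.arctan2(V[1,1],V[0,1]))
    f=lambda a:round(float((a+90)%180-90),1)
    return len(p),np.round([cx,cy],1),np.round([w,h],1),f(a),'pca',f(b),p.mean(0).round(1),round(float(np.percentile(W[m][:,2],98)*1000),1)
E
python3 - <<'E'
from h import *
cal=get_calibration('wrist'); s=env.sense(); p,d=capture('wrist'); save('w1',p); W=world('wrist',d,cal); np.save('w1.npy',W)
print(s['eef_pos'], (-cv2.Rodrigues(cal['rvec'])[0].T@np.array(cal['tvec']).ravel()).round(3), W[[0,0,-1,-1],[0,-1,0,-1]].round(2).tolist())
m=W[(abs(W[...,0]-.55)<.02)&(abs(W[...,1]-.06)<.015)]; print('board z',np.median(m[:,2]),m[:,2].std())
for n,c in dict(ul=(.468,.07),us=(.634,.062),wh=(.558,.01),cl=(.468,-.043),rz=(.637,-.054)).items():
    print(n,fitd(W,c,.055,.0125))
E
```

```text
[0.49769266 0.01695511 0.28753142] [0.425 0.018 0.445] [[0.31, -0.27, 0.0], [0.31, 0.33, 0.0], [0.48, -0.03, 0.39], [0.48, 0.07, 0.39]]
board z 0.008580363329383445 0.0008205621456513197
ul (1378, array([466.5,  68.4]), array([46.1, 45.6]), 89.7, 'pca', -48.4, array([465.5,  67.3], dtype=float32), 37.6)
us (760, array([641.6,  64.4]), array([38. , 37.4]), -2.0, 'pca', -73.5, array([638.4,  64. ], dtype=float32), 33.3)
wh (1219, array([557.8,   1.3]), array([65.4, 37.5]), 35.6, 'pca', 39.9, array([557. ,   4.5], dtype=float32), 44.9)
cl (1478, array([463.9, -42.4]), array([50.5, 43.3]), 87.9, 'pca', -77.0, array([463.2, -41. ], dtype=float32), 37.5)
rz (1006, array([635.4, -50.3]), array([85.4, 19.8]), 89.5, 'pca', 89.0, array([633.7, -50.1], dtype=float32), 22.4)
```

View pics/w1.png

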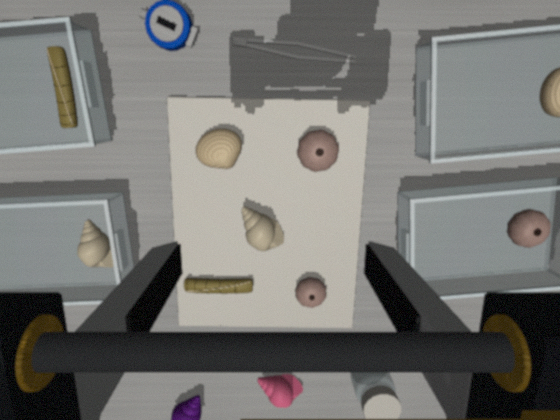

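The picture agrees with the fits: clam at (219,148), large urchin (318,150), whelk (262,228) with its spire up-left, razor (218,285), small urchin (310,291). Next I need the joint margins and better tub fits.

```bash
python3 - <<'E'
from h import *
print(env.sense()['joint_positions'])
W=np.load('topW.npy')
for n,c in dict(Tu=(.569,.268),Tw=(.583,-.26),Tc=(.408,.287),Tr=(.402,-.285)).items():
    m=((abs(W[...,0]-c[0])<.08)&(abs(W[...,1]-c[1])<.125)&(W[...,2]>.043)&(W[...,2]<.056)).astype(np.uint8)
    k,L,S,_=cv2.connectedComponentsWithStats(m,connectivity=8)
    m=L==1+S[1:,4].argmax(); p=W[m][:,:2]*1000
    best=min((( np.ptp(np.percentile(q[:,0],[1,99]))+np.ptp(np.percentile(q[:,1],[1,99])),a,q) for a in np.arange(-8,8.1,.5) for q in [p@np.array([[np.cos(np.radians(a)),-np.sin(np.radians(a))],[np.sin(np.radians(a)),np.cos(np.radians(a))]])]),key=lambda t:t[0])
    a,q=best[1:]; lo,hi=np.percentile(q,[1.5,98.5],axis=0); cc=(lo+hi)/2; r=np.radians(a)
    print(n,'yaw',a,'size',(hi-lo).round(),'c',(cc[0]*np.cos(r)-cc[1]*np.sin(r)).round(1),(cc[0]*np.sin(r)+cc[1]*np.cos(r)).round(1))
E
```

```text
[-0.13658063  0.33980119  0.06088719  1.85297486 -0.02648822  0.94918057
  1.50817681]
Tu yaw 5.5 size [124. 201.] c 569.1 267.8
Tw yaw 2.5 size [124. 200.] c 582.4 -257.2
Tc yaw 5.5 size [123. 200.] c 407.0 273.8
Tr yaw 4.5 size [123. 200.] c 404.7 -271.5
```

>>> {"fn": "carry_out", "kwargs": {"targets": [{"dx": -0.17,"dy": -0.29,"dz": -0.7,"rx": 0,"ry": 0,"rz": -1},{"dx": -0.17,"dy": -0.29,"dz": -0.7,"rx": 0,"ry": 0,"rz": -1},{"dx": -0.17,"dy": -0.29,"dz": -0.7,"rx": 0,"ry": 0,"rz": -1},{"dx": -0.17,"dy": -0.29,"dz": -0.7,"rx": 0,"ry": 0,"rz": -1},{"dx": -0.17,"dy": -0.29,"dz": -0.7,"rx": 0,"ry": 0,"rz": -1},{"dx": -0.17,"dy": -0.29,"dz": -0.7,"rx": 0,"ry": 0,"rz": -1},{"dx": -0.17,"dy": -0.29,"dz": -0.7,"rx": 0,"ry": 0,"rz": -1},{"dx": -0.17,"dy": -0.29,"dz": -0.7,"rx": 0,"ry": 0,"rz": -1},{"dx": -0.17,"dy": -0.29,"dz": -0.7,"rx": 0,"ry": 0,"rz": -1},{"dx": -0.17,"dy": -0.29,"dz": -0.7,"rx": 0,"ry": 0,"rz": -1}], "fingers": 72, "squeeze": 10}}

```text
time_s: 4.43
eef_pos: [0.4639, -0.0396, 0.1468]
tool_rot: [0.501, 0.866, 0.001, -0.0]
force: [0.4, 0.6, 0.1]
gripper_width: 0.0722
gripper_force: 0.0
```

>>> {"fn": "carry_out", "kwargs": {"targets": [{"dx": 0,"dy": 0,"dz": -0.6,"rx": 0,"ry": 0,"rz": -1},{"dx": 0,"dy": 0,"dz": -0.6,"rx": 0,"ry": 0,"rz": -1},{"dx": 0,"dy": 0,"dz": -0.6,"rx": 0,"ry": 0,"rz": -1},{"dx": 0,"dy": 0,"dz": -0.6,"rx": 0,"ry": 0,"rz": -1},{"dx": 0,"dy": 0,"dz": 0,"rx": 0,"ry": 0,"rz": 0},{"dx": 0,"dy": 0,"dz": 0,"rx": 0,"ry": 0,"rz": 0}]}}

```text
time_s: 4.93
eef_pos: [0.4634, -0.04, 0.099]
tool_rot: [0.667, 0.745, -0.0, -0.001]
force: [-0.3, -0.3, 1.1]
gripper_width: 0.0721
gripper_force: 0.0
```

>>> {"fn": "carry_out", "kwargs": {"targets": [{"dx": 0,"dy": -0.1,"dz": -1,"rx": 0,"ry": 0,"rz": 0},{"dx": 0,"dy": 0,"dz": -1,"rx": 0,"ry": 0,"rz": 0},{"dx": 0,"dy": 0,"dz": -0.8,"rx": 0,"ry": 0,"rz": 0},{"dx": 0,"dy": 0,"dz": -0.5,"rx": 0,"ry": 0,"rz": 0},{"dx": 0,"dy": 0,"dz": 0,"rx": 0,"ry": 0,"rz": 0},{"dx": 0,"dy": 0,"dz": 0,"rx": 0,"ry": 0,"rz": 0}]}}

```text
time_s: 5.43
eef_pos: [0.4636, -0.0435, 0.0338]
tool_rot: [0.669, 0.744, 0.0, -0.0]
force: [-1.4, -0.5, 0.4]
gripper_width: 0.072
gripper_force: 0.0
```

>>> {"fn": "carry_out", "kwargs": {"targets": [{"dx": 0,"dy": 0,"dz": 0,"rx": 0,"ry": 0,"rz": 0},{"dx": 0,"dy": 0,"dz": 0,"rx": 0,"ry": 0,"rz": 0},{"dx": 0,"dy": 0,"dz": 0,"rx": 0,"ry": 0,"rz": 0},{"dx": 0,"dy": 0,"dz": 0,"rx": 0,"ry": 0,"rz": 0},{"dx": 0,"dy": 0,"dz": 0,"rx": 0,"ry": 0,"rz": 0},{"dx": 0,"dy": 0,"dz": 0,"rx": 0,"ry": 0,"rz": 0}], "fingers": 30}}

```text
time_s: 5.93
eef_pos: [0.4638, -0.0437, 0.0339]
tool_rot: [0.669, 0.743, 0.0, 0.0]
force: [-0.5, -0.0, 4.9]
gripper_width: 0.0438
gripper_force: 10.0
```

>>> {"fn": "carry_out", "kwargs": {"targets": [{"dx": 0,"dy": 0,"dz": 0.4,"rx": 0,"ry": 0,"rz": 0},{"dx": 0,"dy": 0,"dz": 0.8,"rx": 0,"ry": 0,"rz": 0},{"dx": 0,"dy": 0,"dz": 1,"rx": 0,"ry": 0,"rz": 0},{"dx": 0,"dy": 0,"dz": 1,"rx": 0,"ry": 0,"rz": 0},{"dx": 0,"dy": 0.4,"dz": 0.8,"rx": 0,"ry": 0,"rz": 0},{"dx": -0.2,"dy": 1,"dz": 0,"rx": 0,"ry": 0,"rz": 0},{"dx": -0.2,"dy": 1,"dz": 0,"rx": 0,"ry": 0,"rz": 0},{"dx": -0.2,"dy": 1,"dz": 0,"rx": 0,"ry": 0,"rz": 0},{"dx": -0.2,"dy": 1,"dz": 0,"rx": 0,"ry": 0,"rz": 0},{"dx": -0.2,"dy": 1,"dz": 0,"rx": 0,"ry": 0,"rz": 0}]}}

```text
time_s: 6.77
eef_pos: [0.4428, 0.0651, 0.1139]
tool_rot: [0.669, 0.743, 0.0, -0.0]
force: [0.9, 0.4, -0.4]
gripper_width: 0.0439
gripper_force: 10.0
```

>>> {"fn": "carry_out", "kwargs": {"targets": [{"dx": -0.2,"dy": 1,"dz": 0,"rx": 0,"ry": 0,"rz": 0},{"dx": -0.2,"dy": 1,"dz": 0,"rx": 0,"ry": 0,"rz": 0},{"dx": -0.2,"dy": 1,"dz": 0,"rx": 0,"ry": 0,"rz": 0},{"dx": -0.2,"dy": 1,"dz": 0,"rx": 0,"ry": 0,"rz": 0},{"dx": -0.2,"dy": 1,"dz": 0,"rx": 0,"ry": 0,"rz": 0},{"dx": -0.2,"dy": 1,"dz": 0,"rx": 0,"ry": 0,"rz": 0},{"dx": -0.2,"dy": 1,"dz": 0,"rx": 0,"ry": 0,"rz": 0},{"dx": -0.2,"dy": 1,"dz": 0,"rx": 0,"ry": 0,"rz": 0},{"dx": -0.1,"dy": 1,"dz": 0,"rx": 0,"ry": 0,"rz": 0},{"dx": 0,"dy": 0,"dz": 0,"rx": 0,"ry": 0,"rz": 0}]}}

```text
time_s: 7.6
eef_pos: [0.4082, 0.2487, 0.1136]
tool_rot: [0.667, 0.745, 0.001, -0.001]
force: [-0.3, -0.1, -1.1]
gripper_width: 0.0438
gripper_force: 10.0
```

```bash
python3 - <<'E'
from h import *
p,d=capture('scene'); save('s2',p[90:300,300:560]) 
p,d=capture('wrist'); p[:210]; save('w2',p)
E
python3 -c "
import cv2,numpy as np
a=cv2.resize(cv2.imread('pics/s2.png'),(400,323));b=cv2.resize(cv2.imread('pics/w2.png'),(400,300))
cv2.imwrite('pics/c2.png',np.hstack([a[:300],b]))"
```

```text
(no output)
```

View pics/c2.png

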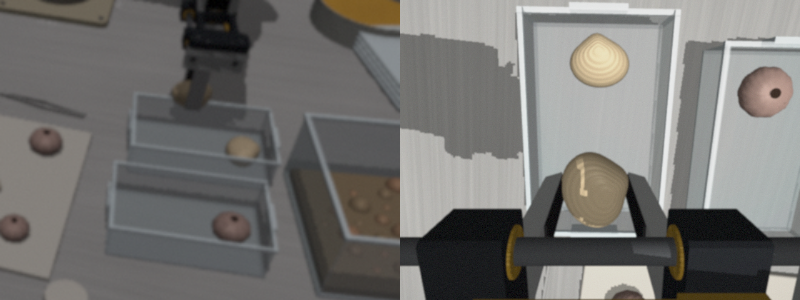

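The clam hangs level between the pads, centred in the clam tub (wrist view at about 595,190), with the sample clam at the far end (600,60). I'll set it down.

>>> {"fn": "carry_out", "kwargs": {"targets": [{"dx": 0,"dy": -0.1,"dz": -1,"rx": 0,"ry": 0,"rz": 0},{"dx": 0,"dy": 0,"dz": -1,"rx": 0,"ry": 0,"rz": 0},{"dx": 0,"dy": 0,"dz": -1,"rx": 0,"ry": 0,"rz": 0},{"dx": 0,"dy": 0,"dz": -0.7,"rx": 0,"ry": 0,"rz": 0},{"dx": 0,"dy": 0,"dz": -0.3,"rx": 0,"ry": 0,"rz": 0},{"dx": 0,"dy": 0,"dz": -0.2,"rx": 0,"ry": 0,"rz": 0},{"dx": 0,"dy": 0,"dz": 0,"rx": 0,"ry": 0,"rz": 0},{"dx": 0,"dy": 0,"dz": 0,"rx": 0,"ry": 0,"rz": 0}]}}

```text
time_s: 8.37
eef_pos: [0.4099, 0.2418, 0.03]
tool_rot: [0.669, 0.743, 0.0, 0.0]
force: [0.2, -0.5, -0.6]
gripper_width: 0.0439
gripper_force: 10.0
```

>>> {"fn": "carry_out", "kwargs": {"targets": [{"dx": 0,"dy": 0,"dz": 0,"rx": 0,"ry": 0,"rz": 0},{"dx": 0,"dy": 0,"dz": 0,"rx": 0,"ry": 0,"rz": 0},{"dx": 0,"dy": 0,"dz": 0,"rx": 0,"ry": 0,"rz": 0},{"dx": 0,"dy": 0,"dz": 0,"rx": 0,"ry": 0,"rz": 0}], "fingers": 62}}

```text
time_s: 8.7
eef_pos: [0.4095, 0.2425, 0.0299]
tool_rot: [0.669, 0.743, 0.0, 0.0]
force: [0.6, 0.2, 0.1]
gripper_width: 0.0614
gripper_force: 0.0
```

>>> {"fn": "carry_out", "kwargs": {"targets": [{"dx": 0,"dy": 0,"dz": 0.8,"rx": 0,"ry": 0,"rz": 0},{"dx": 0,"dy": 0,"dz": 1,"rx": 0,"ry": 0,"rz": 0},{"dx": 0,"dy": 0,"dz": 1,"rx": 0,"ry": 0,"rz": 0},{"dx": 0,"dy": 0,"dz": 1,"rx": 0,"ry": 0,"rz": 0},{"dx": 0.3,"dy": -1,"dz": 0,"rx": 0,"ry": 0,"rz": 0},{"dx": 0.3,"dy": -1,"dz": 0,"rx": 0,"ry": 0,"rz": 0},{"dx": 0.3,"dy": -1,"dz": 0,"rx": 0,"ry": 0,"rz": 0},{"dx": 0.3,"dy": -1,"dz": 0,"rx": 0,"ry": 0,"rz": 0},{"dx": 0.3,"dy": -1,"dz": 0,"rx": 0,"ry": 0,"rz": 0}]}}

```text
time_s: 9.45
eef_pos: [0.4395, 0.1415, 0.1057]
tool_rot: [0.669, 0.743, 0.0, 0.0]
force: [-0.1, 0.1, -0.1]
gripper_width: 0.0621
gripper_force: 0.0
```

>>> {"fn": "carry_out", "kwargs": {"targets": [{"dx": 0.4,"dy": -1,"dz": 0,"rx": 0,"ry": 0,"rz": 0},{"dx": 0.4,"dy": -1,"dz": 0,"rx": 0,"ry": 0,"rz": 0},{"dx": 0.4,"dy": -1,"dz": 0,"rx": 0,"ry": 0,"rz": 0},{"dx": 0.1,"dy": -0.7,"dz": 0,"rx": 0,"ry": 0,"rz": 0},{"dx": 0,"dy": 0,"dz": 0,"rx": 0,"ry": 0,"rz": 0},{"dx": 0,"dy": 0,"dz": 0,"rx": 0,"ry": 0,"rz": 0}], "fingers": 74}}

```text
time_s: 9.95
eef_pos: [0.4652, 0.068, 0.1056]
tool_rot: [0.67, 0.743, 0.0, -0.0]
force: [0.5, 1.5, -0.6]
gripper_width: 0.074
gripper_force: 0.0
```

```bash
python3 - <<'E'
from h import *
cal=get_calibration('wrist'); p,d=capture('wrist'); W=world('wrist',d,cal); save('w3',p)
print(fitd(W,(.41,.242),.05,.014,.05), fitd(W,(.466,.068),.04,.0125,.06), env.sense()['joint_positions'])
E
```

```text
None (3680, array([465.9,  69.3]), array([46. , 45.7]), -83.6, 'pca', 7.8, array([465.9,  72. ], dtype=float32), 37.4) [-0.47374073  0.61360035  0.39330956  2.12766961 -0.49205792  0.48803541
  0.40048647]
```

>>> {"fn": "carry_out", "kwargs": {"targets": [{"dx": 0,"dy": 0,"dz": -1,"rx": 0,"ry": 0,"rz": 0},{"dx": 0,"dy": 0,"dz": -1,"rx": 0,"ry": 0,"rz": 0},{"dx": 0,"dy": 0,"dz": -1,"rx": 0,"ry": 0,"rz": 0},{"dx": 0,"dy": 0,"dz": -0.6,"rx": 0,"ry": 0,"rz": 0},{"dx": 0,"dy": 0,"dz": 0,"rx": 0,"ry": 0,"rz": 0},{"dx": 0,"dy": 0,"dz": 0,"rx": 0,"ry": 0,"rz": 0}]}}

```text
time_s: 10.5
eef_pos: [0.4646, 0.0694, 0.0332]
tool_rot: [0.669, 0.744, -0.0, -0.001]
force: [0.3, 0.4, 1.0]
gripper_width: 0.0742
gripper_force: 0.0
```

>>> {"fn": "carry_out", "kwargs": {"targets": [{"dx": 0,"dy": 0,"dz": 0,"rx": 0,"ry": 0,"rz": 0},{"dx": 0,"dy": 0,"dz": 0,"rx": 0,"ry": 0,"rz": 0},{"dx": 0,"dy": 0,"dz": 0,"rx": 0,"ry": 0,"rz": 0},{"dx": 0,"dy": 0,"dz": 0,"rx": 0,"ry": 0,"rz": 0},{"dx": 0,"dy": 0,"dz": 0,"rx": 0,"ry": 0,"rz": 0},{"dx": 0,"dy": 0,"dz": 0,"rx": 0,"ry": 0,"rz": 0}], "fingers": 30}}

```text
time_s: 11.0
eef_pos: [0.4657, 0.0684, 0.034]
tool_rot: [0.669, 0.743, 0.0, 0.0]
force: [0.3, 0.2, 5.2]
gripper_width: 0.045
gripper_force: 10.0
```

Both grips read about 2 mm narrow with an upward force on the tool, so the pads are touching above the widest line. I'll reopen and go 3 mm lower.

>>> {"fn": "carry_out", "kwargs": {"targets": [{"dx": 0,"dy": 0,"dz": 0,"rx": 0,"ry": 0,"rz": 0},{"dx": 0,"dy": 0,"dz": 0,"rx": 0,"ry": 0,"rz": 0},{"dx": 0,"dy": 0,"dz": -0.12,"rx": 0,"ry": 0,"rz": 0},{"dx": 0,"dy": 0,"dz": 0,"rx": 0,"ry": 0,"rz": 0},{"dx": 0,"dy": 0,"dz": 0,"rx": 0,"ry": 0,"rz": 0}], "fingers": 58}}

```text
time_s: 11.42
eef_pos: [0.4652, 0.0681, 0.0308]
tool_rot: [0.669, 0.743, -0.0, -0.0]
force: [0.5, -0.1, -1.0]
gripper_width: 0.0579
gripper_force: 0.0
```

>>> {"fn": "carry_out", "kwargs": {"targets": [{"dx": 0,"dy": 0,"dz": 0,"rx": 0,"ry": 0,"rz": 0},{"dx": 0,"dy": 0,"dz": 0,"rx": 0,"ry": 0,"rz": 0},{"dx": 0,"dy": 0,"dz": 0,"rx": 0,"ry": 0,"rz": 0},{"dx": 0,"dy": 0,"dz": 0,"rx": 0,"ry": 0,"rz": 0},{"dx": 0,"dy": 0,"dz": 0,"rx": 0,"ry": 0,"rz": 0}], "fingers": 30}}

```text
time_s: 11.83
eef_pos: [0.4653, 0.0682, 0.0311]
tool_rot: [0.669, 0.743, -0.0, -0.0]
force: [-0.7, -0.8, -1.1]
gripper_width: 0.0454
gripper_force: 10.0
```

>>> {"fn": "carry_out", "kwargs": {"targets": [{"dx": 0,"dy": 0,"dz": 0.4,"rx": 0,"ry": 0,"rz": 0},{"dx": 0,"dy": 0,"dz": 0.8,"rx": 0,"ry": 0,"rz": 0},{"dx": 0,"dy": 0,"dz": 1,"rx": 0,"ry": 0,"rz": 0},{"dx": 0,"dy": 0,"dz": 1,"rx": 0,"ry": 0,"rz": 0},{"dx": 0.2,"dy": 0.4,"dz": 0.8,"rx": 0,"ry": 0,"rz": 0},{"dx": 0.5,"dy": 1,"dz": 0,"rx": 0,"ry": 0,"rz": 0},{"dx": 0.5,"dy": 1,"dz": 0,"rx": 0,"ry": 0,"rz": 0},{"dx": 0.5,"dy": 1,"dz": 0,"rx": 0,"ry": 0,"rz": 0},{"dx": 0.5,"dy": 1,"dz": 0,"rx": 0,"ry": 0,"rz": 0},{"dx": 0.5,"dy": 1,"dz": 0,"rx": 0,"ry": 0,"rz": 0}]}}

```text
time_s: 12.67
eef_pos: [0.5196, 0.1773, 0.1118]
tool_rot: [0.669, 0.743, 0.0, 0.0]
force: [0.6, -0.4, -1.5]
gripper_width: 0.0455
gripper_force: 10.0
```

>>> {"fn": "carry_out", "kwargs": {"targets": [{"dx": 0.5,"dy": 1,"dz": 0,"rx": 0,"ry": 0,"rz": 0},{"dx": 0.6,"dy": 1,"dz": 0,"rx": 0,"ry": 0,"rz": 0},{"dx": 0.6,"dy": 1,"dz": 0,"rx": 0,"ry": 0,"rz": 0},{"dx": 0.6,"dy": 1,"dz": 0,"rx": 0,"ry": 0,"rz": 0},{"dx": 0.2,"dy": 0.4,"dz": 0,"rx": 0,"ry": 0,"rz": 0},{"dx": 0,"dy": 0,"dz": 0,"rx": 0,"ry": 0,"rz": 0},{"dx": 0,"dy": 0,"dz": 0,"rx": 0,"ry": 0,"rz": 0}]}}

```text
time_s: 13.25
eef_pos: [0.5686, 0.2633, 0.111]
tool_rot: [0.669, 0.743, -0.001, 0.0]
force: [-0.0, -0.6, -0.4]
gripper_width: 0.0453
gripper_force: 10.0
```

```bash
python3 - <<'E'
from h import *
cal=get_calibration('wrist'); p,d=capture('wrist'); save('w4',p); W=world('wrist',d,cal)
print('clam placed',fitd(W,(.41,.242),.05,.012,.04),'sample urchin',fitd(W,(.56,.326),.045,.012,.04),env.sense()['eef_pos'])
E
```

```text
clam placed (4016, array([409.2, 243.7]), array([49.5, 44.3]), 83.4, 'pca', -69.2, array([414.6, 247.3], dtype=float32), 32.2) sample urchin (3993, array([559.8, 326. ]), array([47. , 44.8]), 6.6, 'pca', -15.6, array([559.7, 326.6], dtype=float32), 32.5) [0.56848528 0.26243545 0.11110191]
```

View pics/w4.png

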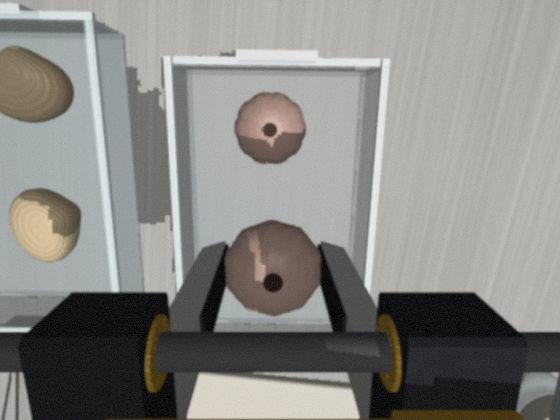

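The clam lies flat in its tub (44,222), with its top at 32 mm. The large urchin (273,268) hangs upright over its tub and clear of the sample (270,128). Lowering now.

>>> {"fn": "carry_out", "kwargs": {"targets": [{"dx": 0,"dy": 0,"dz": -1,"rx": 0,"ry": 0,"rz": 0},{"dx": 0,"dy": 0,"dz": -1,"rx": 0,"ry": 0,"rz": 0},{"dx": 0,"dy": 0,"dz": -1,"rx": 0,"ry": 0,"rz": 0},{"dx": 0,"dy": 0,"dz": -0.7,"rx": 0,"ry": 0,"rz": 0},{"dx": 0,"dy": 0,"dz": -0.3,"rx": 0,"ry": 0,"rz": 0},{"dx": 0,"dy": 0,"dz": -0.2,"rx": 0,"ry": 0,"rz": 0},{"dx": 0,"dy": 0,"dz": 0,"rx": 0,"ry": 0,"rz": 0},{"dx": 0,"dy": 0,"dz": 0,"rx": 0,"ry": 0,"rz": 0}]}}

```text
time_s: 13.97
eef_pos: [0.5699, 0.264, 0.0278]
tool_rot: [0.669, 0.743, 0.0, 0.0]
force: [-0.7, 0.0, -0.1]
gripper_width: 0.0456
gripper_force: 10.0
```

>>> {"fn": "carry_out", "kwargs": {"targets": [{"dx": 0,"dy": 0,"dz": 0,"rx": 0,"ry": 0,"rz": 0},{"dx": 0,"dy": 0,"dz": 0,"rx": 0,"ry": 0,"rz": 0},{"dx": 0,"dy": 0,"dz": 0,"rx": 0,"ry": 0,"rz": 0},{"dx": 0,"dy": 0,"dz": 0,"rx": 0,"ry": 0,"rz": 0}], "fingers": 66}}

```text
time_s: 14.3
eef_pos: [0.5696, 0.2644, 0.0276]
tool_rot: [0.669, 0.743, 0.0, 0.0]
force: [-0.2, 0.2, -0.3]
gripper_width: 0.065
gripper_force: 0.0
```

>>> {"fn": "carry_out", "kwargs": {"targets": [{"dx": 0,"dy": 0,"dz": 0.8,"rx": 0,"ry": 0,"rz": 0},{"dx": 0,"dy": 0,"dz": 1,"rx": 0,"ry": 0,"rz": 0},{"dx": 0,"dy": 0,"dz": 1,"rx": 0,"ry": 0,"rz": 0},{"dx": 0,"dy": 0,"dz": 1,"rx": 0,"ry": 0,"rz": 0},{"dx": 0.3,"dy": -1,"dz": 0.2,"rx": 0,"ry": 0,"rz": 0},{"dx": 0.3,"dy": -1,"dz": 0,"rx": 0,"ry": 0,"rz": 0},{"dx": 0.3,"dy": -1,"dz": 0,"rx": 0,"ry": 0,"rz": 0},{"dx": 0.3,"dy": -1,"dz": 0,"rx": 0,"ry": 0,"rz": 0},{"dx": 0.3,"dy": -1,"dz": 0,"rx": 0,"ry": 0,"rz": 0},{"dx": 0.4,"dy": -1,"dz": 0,"rx": 0,"ry": 0,"rz": 0}]}}

```text
time_s: 15.13
eef_pos: [0.6072, 0.1434, 0.1073]
tool_rot: [0.669, 0.743, 0.0, -0.0]
force: [-0.5, 0.0, -0.0]
gripper_width: 0.0661
gripper_force: 0.0
```

>>> {"fn": "carry_out", "kwargs": {"targets": [{"dx": 0.4,"dy": -1,"dz": 0,"rx": 0,"ry": 0,"rz": 0},{"dx": 0.4,"dy": -1,"dz": 0,"rx": 0,"ry": 0,"rz": 0},{"dx": 0.4,"dy": -1,"dz": 0,"rx": 0,"ry": 0,"rz": 0},{"dx": 0.4,"dy": -1,"dz": 0,"rx": 0,"ry": 0,"rz": 0},{"dx": 0,"dy": 0,"dz": 0,"rx": 0,"ry": 0,"rz": 0},{"dx": 0,"dy": 0,"dz": 0,"rx": 0,"ry": 0,"rz": 0}]}}

```text
time_s: 15.63
eef_pos: [0.6396, 0.0626, 0.1073]
tool_rot: [0.67, 0.742, -0.0, 0.0]
force: [0.1, 0.8, 0.7]
gripper_width: 0.0663
gripper_force: 0.0
```

```bash
python3 - <<'E'
from h import *
cal=get_calibration('wrist'); p,d=capture('wrist'); save('w5',p); W=world('wrist',d,cal)
print('us',fitd(W,(.64,.064),.035,.0125,.045),'large',fitd(W,(.57,.264),.035,.012,.04),env.sense()['eef_pos'])
E
```

```text
us (2524, array([642.3,  65.6]), array([39.7, 37.6]), 5.0, 'pca', 10.6, array([642.1,  67.7], dtype=float32), 32.9) large None [0.6391314  0.06458132 0.10707841]
```

>>> {"fn": "carry_out", "kwargs": {"targets": [{"dx": 0.1,"dy": 0.05,"dz": -1,"rx": 0,"ry": 0,"rz": 0},{"dx": 0,"dy": 0,"dz": -1,"rx": 0,"ry": 0,"rz": 0},{"dx": 0,"dy": 0,"dz": -1,"rx": 0,"ry": 0,"rz": 0},{"dx": 0,"dy": 0,"dz": -0.6,"rx": 0,"ry": 0,"rz": 0},{"dx": 0,"dy": 0,"dz": -0.2,"rx": 0,"ry": 0,"rz": 0},{"dx": 0,"dy": 0,"dz": 0,"rx": 0,"ry": 0,"rz": 0},{"dx": 0,"dy": 0,"dz": 0,"rx": 0,"ry": 0,"rz": 0}]}}

```text
time_s: 16.27
eef_pos: [0.6413, 0.0665, 0.0314]
tool_rot: [0.669, 0.744, 0.0, -0.0]
force: [0.0, -0.5, 0.7]
gripper_width: 0.066
gripper_force: 0.0
```

>>> {"fn": "carry_out", "kwargs": {"targets": [{"dx": 0,"dy": 0,"dz": 0,"rx": 0,"ry": 0,"rz": 0},{"dx": 0,"dy": 0,"dz": 0,"rx": 0,"ry": 0,"rz": 0},{"dx": 0,"dy": 0,"dz": 0,"rx": 0,"ry": 0,"rz": 0},{"dx": 0,"dy": 0,"dz": 0,"rx": 0,"ry": 0,"rz": 0},{"dx": 0,"dy": 0,"dz": 0,"rx": 0,"ry": 0,"rz": 0},{"dx": 0,"dy": 0,"dz": 0,"rx": 0,"ry": 0,"rz": 0}], "fingers": 25}}

```text
time_s: 16.77
eef_pos: [0.6415, 0.0653, 0.0312]
tool_rot: [0.669, 0.743, 0.0, 0.0]
force: [0.5, -0.1, 0.8]
gripper_width: 0.0387
gripper_force: 10.0
```

>>> {"fn": "carry_out", "kwargs": {"targets": [{"dx": 0,"dy": 0,"dz": 0.4,"rx": 0,"ry": 0,"rz": 0},{"dx": 0,"dy": 0,"dz": 0.8,"rx": 0,"ry": 0,"rz": 0},{"dx": 0,"dy": 0,"dz": 1,"rx": 0,"ry": 0,"rz": 0},{"dx": 0,"dy": 0,"dz": 1,"rx": 0,"ry": 0,"rz": 0},{"dx": -0.2,"dy": 0.3,"dz": 0.8,"rx": 0,"ry": 0,"rz": 0},{"dx": -0.5,"dy": 1,"dz": 0,"rx": 0,"ry": 0,"rz": 0},{"dx": -0.5,"dy": 1,"dz": 0,"rx": 0,"ry": 0,"rz": 0},{"dx": -0.5,"dy": 1,"dz": 0,"rx": 0,"ry": 0,"rz": 0},{"dx": -0.5,"dy": 1,"dz": 0,"rx": 0,"ry": 0,"rz": 0},{"dx": -0.5,"dy": 1,"dz": 0,"rx": 0,"ry": 0,"rz": 0}]}}

```text
time_s: 17.6
eef_pos: [0.5863, 0.1727, 0.1116]
tool_rot: [0.669, 0.743, 0.0, -0.0]
force: [-0.8, 0.4, -0.6]
gripper_width: 0.0386
gripper_force: 10.0
```

>>> {"fn": "carry_out", "kwargs": {"targets": [{"dx": -0.4,"dy": 1,"dz": 0,"rx": 0,"ry": 0,"rz": 0},{"dx": -0.2,"dy": 0.85,"dz": 0,"rx": 0,"ry": 0,"rz": 0},{"dx": 0,"dy": 0,"dz": 0,"rx": 0,"ry": 0,"rz": 0},{"dx": 0,"dy": 0,"dz": 0,"rx": 0,"ry": 0,"rz": 0}]}}

```text
time_s: 17.93
eef_pos: [0.5748, 0.2094, 0.1114]
tool_rot: [0.668, 0.744, 0.0, -0.0]
force: [0.4, 0.0, -0.2]
gripper_width: 0.0385
gripper_force: 10.0
```

```bash
python3 - <<'E'
from h import *
cal=get_calibration('wrist'); p,d=capture('wrist'); save('w6',p); W=world('wrist',d,cal)
print('large',fitd(W,(.57,.264),.035,.012,.04),env.sense()['eef_pos'])
E
```

```text
large (3920, array([569.5, 265. ]), array([46.3, 45.3]), -83.1, 'pca', 61.3, array([569.7, 265.8], dtype=float32), 32.4) [0.57546129 0.20758372 0.11145773]
```

View pics/w6.png

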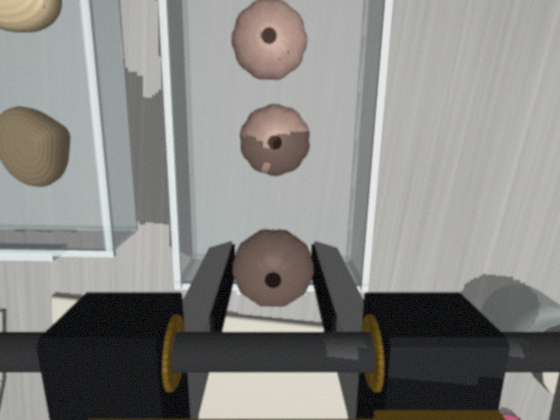

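The large urchin stands flat at (275,140), between the sample and the small one, which hangs over free floor (273,268). Lowering.

>>> {"fn": "carry_out", "kwargs": {"targets": [{"dx": 0,"dy": 0,"dz": -1,"rx": 0,"ry": 0,"rz": 0},{"dx": 0,"dy": 0,"dz": -1,"rx": 0,"ry": 0,"rz": 0},{"dx": 0,"dy": 0,"dz": -1,"rx": 0,"ry": 0,"rz": 0},{"dx": 0,"dy": 0,"dz": -0.7,"rx": 0,"ry": 0,"rz": 0},{"dx": 0,"dy": 0,"dz": -0.3,"rx": 0,"ry": 0,"rz": 0},{"dx": 0,"dy": 0,"dz": -0.2,"rx": 0,"ry": 0,"rz": 0},{"dx": 0,"dy": 0,"dz": 0,"rx": 0,"ry": 0,"rz": 0},{"dx": 0,"dy": 0,"dz": 0,"rx": 0,"ry": 0,"rz": 0}]}}

```text
time_s: 18.65
eef_pos: [0.5761, 0.2076, 0.0278]
tool_rot: [0.67, 0.743, 0.0, 0.0]
force: [0.3, 0.6, -1.2]
gripper_width: 0.0385
gripper_force: 10.0
```

>>> {"fn": "carry_out", "kwargs": {"targets": [{"dx": 0,"dy": 0,"dz": 0,"rx": 0,"ry": 0,"rz": 0},{"dx": 0,"dy": 0,"dz": 0,"rx": 0,"ry": 0,"rz": 0},{"dx": 0,"dy": 0,"dz": 0,"rx": 0,"ry": 0,"rz": 0},{"dx": 0,"dy": 0,"dz": 0,"rx": 0,"ry": 0,"rz": 0}], "fingers": 58}}

```text
time_s: 18.98
eef_pos: [0.5756, 0.2084, 0.0276]
tool_rot: [0.669, 0.743, 0.0, 0.0]
force: [-0.9, 0.3, -0.7]
gripper_width: 0.0576
gripper_force: 0.0
```

>>> {"fn": "carry_out", "kwargs": {"targets": [{"dx": 0,"dy": 0,"dz": 0.8,"rx": 0,"ry": 0,"rz": 0},{"dx": 0,"dy": 0,"dz": 1,"rx": 0,"ry": 0,"rz": 0},{"dx": 0,"dy": 0,"dz": 1,"rx": 0,"ry": 0,"rz": 0},{"dx": 0,"dy": 0,"dz": 1,"rx": 0,"ry": 0,"rz": 0},{"dx": 0.2,"dy": -1,"dz": 0.2,"rx": 0,"ry": 0,"rz": -0.3},{"dx": 0.2,"dy": -1,"dz": 0,"rx": 0,"ry": 0,"rz": -0.3},{"dx": 0.2,"dy": -1,"dz": 0,"rx": 0,"ry": 0,"rz": -0.3},{"dx": 0.2,"dy": -1,"dz": 0,"rx": 0,"ry": 0,"rz": -0.2},{"dx": 0.2,"dy": -1,"dz": 0,"rx": 0,"ry": 0,"rz": 0},{"dx": 0.2,"dy": -1,"dz": 0,"rx": 0,"ry": 0,"rz": 0}]}}

```text
time_s: 19.82
eef_pos: [0.5995, 0.0874, 0.1073]
tool_rot: [0.711, 0.703, 0.0, 0.0]
force: [-0.9, 0.3, 0.3]
gripper_width: 0.0578
gripper_force: 0.0
```

>>> {"fn": "carry_out", "kwargs": {"targets": [{"dx": 0.2,"dy": -1,"dz": 0,"rx": 0,"ry": 0,"rz": 0},{"dx": 0.3,"dy": -1,"dz": 0,"rx": 0,"ry": 0,"rz": 0},{"dx": 0.3,"dy": -1,"dz": 0,"rx": 0,"ry": 0,"rz": 0},{"dx": 0.3,"dy": -1,"dz": 0,"rx": 0,"ry": 0,"rz": 0},{"dx": 0.3,"dy": -1,"dz": 0,"rx": 0,"ry": 0,"rz": 0},{"dx": 0.3,"dy": -1,"dz": 0,"rx": 0,"ry": 0,"rz": 0},{"dx": 0,"dy": -0.9,"dz": 0,"rx": 0,"ry": 0,"rz": 0},{"dx": 0,"dy": 0,"dz": 0,"rx": 0,"ry": 0,"rz": 0},{"dx": 0,"dy": 0,"dz": 0,"rx": 0,"ry": 0,"rz": 0}], "fingers": 45}}

```text
time_s: 20.57
eef_pos: [0.6331, -0.0505, 0.1072]
tool_rot: [0.712, 0.703, 0.0, -0.0]
force: [-0.3, 0.7, -0.4]
gripper_width: 0.0449
gripper_force: 0.0
```

```bash
python3 - <<'E'
from h import *
cal=get_calibration('wrist'); p,d=capture('wrist'); save('w7',p); W=world('wrist',d,cal)
print('rz',fitd(W,(.635,-.05),.05,.0125,.03),'small',fitd(W,(.575,.208),.035,.012,.04),env.sense()['eef_pos'])
E
```

```text
rz (3229, array([635.6, -50.7]), array([86. , 19.5]), 89.5, 'pca', 89.4, array([635.5, -48. ], dtype=float32), 21.9) small None [ 0.63313662 -0.04867776  0.10699496]
```

>>> {"fn": "carry_out", "kwargs": {"targets": [{"dx": 0.1,"dy": -0.05,"dz": -1,"rx": 0,"ry": 0,"rz": 0},{"dx": 0,"dy": 0,"dz": -1,"rx": 0,"ry": 0,"rz": 0},{"dx": 0,"dy": 0,"dz": -1,"rx": 0,"ry": 0,"rz": 0},{"dx": 0,"dy": 0,"dz": -0.6,"rx": 0,"ry": 0,"rz": 0},{"dx": 0,"dy": 0,"dz": -0.2,"rx": 0,"ry": 0,"rz": 0},{"dx": 0,"dy": 0,"dz": 0,"rx": 0,"ry": 0,"rz": 0},{"dx": 0,"dy": 0,"dz": 0,"rx": 0,"ry": 0,"rz": 0}]}}

```text
time_s: 21.2
eef_pos: [0.6356, -0.0493, 0.0314]
tool_rot: [0.71, 0.704, 0.0, -0.0]
force: [0.6, 0.2, 0.6]
gripper_width: 0.045
gripper_force: 0.0
```

>>> {"fn": "carry_out", "kwargs": {"targets": [{"dx": 0,"dy": 0,"dz": 0,"rx": 0,"ry": 0,"rz": 0},{"dx": 0,"dy": 0,"dz": 0,"rx": 0,"ry": 0,"rz": 0},{"dx": 0,"dy": 0,"dz": 0,"rx": 0,"ry": 0,"rz": 0},{"dx": 0,"dy": 0,"dz": 0,"rx": 0,"ry": 0,"rz": 0},{"dx": 0,"dy": 0,"dz": 0,"rx": 0,"ry": 0,"rz": 0},{"dx": 0,"dy": 0,"dz": 0,"rx": 0,"ry": 0,"rz": 0}], "fingers": 8}}

```text
time_s: 21.7
eef_pos: [0.6355, -0.0507, 0.0312]
tool_rot: [0.711, 0.703, 0.0, 0.0]
force: [0.4, -0.0, 1.8]
gripper_width: 0.0191
gripper_force: 10.0
```

>>> {"fn": "carry_out", "kwargs": {"targets": [{"dx": 0,"dy": 0,"dz": 0.2,"rx": 0,"ry": 0,"rz": 0},{"dx": 0,"dy": 0,"dz": 0.2,"rx": 0,"ry": 0,"rz": 0},{"dx": 0,"dy": 0,"dz": 0,"rx": 0,"ry": 0,"rz": 0},{"dx": 0,"dy": 0,"dz": 0,"rx": 0,"ry": 0,"rz": 0}]}}

```text
time_s: 22.03
eef_pos: [0.6356, -0.0509, 0.0395]
tool_rot: [0.711, 0.703, 0.0, 0.0]
force: [0.0, -0.4, -0.5]
gripper_width: 0.0193
gripper_force: 10.0
```

```bash
python3 - <<'E'
from h import *
cal=get_calibration('wrist'); p,d=capture('wrist'); save('w8',p[150:360,100:460]); W=world('wrist',d,cal); print(fitd(W,(.635,-.05),.05,.0125,.035),env.sense()['gripper_force'])
E
```

```text
(6106, array([641.2, -47.8]), array([80.1, 31.1]), 89.6, 'pca', 89.4, array([636.3, -44.1], dtype=float32), 30.6) 9.998594658100046
```

View pics/w8.png

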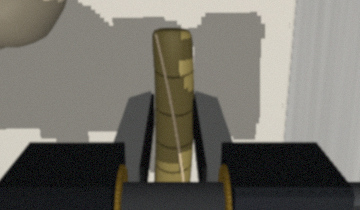

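>>> {"fn": "carry_out", "kwargs": {"targets": [{"dx": 0,"dy": 0,"dz": 0.8,"rx": 0,"ry": 0,"rz": 0},{"dx": 0,"dy": 0,"dz": 1,"rx": 0,"ry": 0,"rz": 0},{"dx": 0,"dy": 0,"dz": 1,"rx": 0,"ry": 0,"rz": 0},{"dx": -0.4,"dy": -0.5,"dz": 0.8,"rx": 0,"ry": 0,"rz": 0.2},{"dx": -0.9,"dy": -1,"dz": 0,"rx": 0,"ry": 0,"rz": 0.2},{"dx": -0.9,"dy": -1,"dz": 0,"rx": 0,"ry": 0,"rz": 0.2},{"dx": -0.9,"dy": -1,"dz": 0,"rx": 0,"ry": 0,"rz": 0.2},{"dx": -0.9,"dy": -1,"dz": 0,"rx": 0,"ry": 0,"rz": 0},{"dx": -0.9,"dy": -1,"dz": 0,"rx": 0,"ry": 0,"rz": 0},{"dx": -0.9,"dy": -1,"dz": 0,"rx": 0,"ry": 0,"rz": 0}]}}

```text
time_s: 22.92
eef_pos: [0.5183, -0.1816, 0.1111]
tool_rot: [0.681, 0.733, 0.0, 0.0]
force: [-0.4, -0.8, -0.7]
gripper_width: 0.0193
gripper_force: 10.0
```

>>> {"fn": "carry_out", "kwargs": {"targets": [{"dx": -0.9,"dy": -1,"dz": 0,"rx": 0,"ry": 0,"rz": 0},{"dx": -0.9,"dy": -1,"dz": 0,"rx": 0,"ry": 0,"rz": 0},{"dx": -0.9,"dy": -1,"dz": 0,"rx": 0,"ry": 0,"rz": 0},{"dx": -0.9,"dy": -1,"dz": 0,"rx": 0,"ry": 0,"rz": 0},{"dx": -0.9,"dy": -1,"dz": 0,"rx": 0,"ry": 0,"rz": 0},{"dx": -0.9,"dy": -1,"dz": 0,"rx": 0,"ry": 0,"rz": 0},{"dx": -0.3,"dy": 0,"dz": 0,"rx": 0,"ry": 0,"rz": 0},{"dx": 0,"dy": 0,"dz": 0,"rx": 0,"ry": 0,"rz": 0},{"dx": 0,"dy": 0,"dz": 0,"rx": 0,"ry": 0,"rz": 0}]}}

```text
time_s: 23.67
eef_pos: [0.4056, -0.3003, 0.1111]
tool_rot: [0.681, 0.732, 0.0, -0.0]
force: [0.4, 0.2, 0.1]
gripper_width: 0.0193
gripper_force: 10.0
```

```bash
python3 - <<'E'
from h import *
p,d=capture('wrist'); save('w9',p); s=env.sense(); print(s['eef_pos'],s['joint_positions'])
E
```

```text
[ 0.4062957  -0.29983105  0.11102941] [ 0.339501    0.63078477  0.36100048  2.0329378  -0.41368343  0.54760655
  1.06856937]
```

View pics/w9.png

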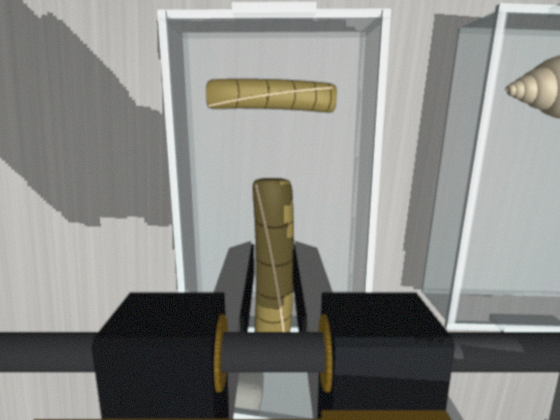

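The razor (272,250) is level and aligned with its tub, clear of the sample razor (270,95). Lowering.

>>> {"fn": "carry_out", "kwargs": {"targets": [{"dx": 0,"dy": 0,"dz": -1,"rx": 0,"ry": 0,"rz": 0},{"dx": 0,"dy": 0,"dz": -1,"rx": 0,"ry": 0,"rz": 0},{"dx": 0,"dy": 0,"dz": -1,"rx": 0,"ry": 0,"rz": 0},{"dx": 0,"dy": 0,"dz": -0.7,"rx": 0,"ry": 0,"rz": 0},{"dx": 0,"dy": 0,"dz": -0.3,"rx": 0,"ry": 0,"rz": 0},{"dx": 0,"dy": 0,"dz": -0.2,"rx": 0,"ry": 0,"rz": 0},{"dx": 0,"dy": 0,"dz": 0,"rx": 0,"ry": 0,"rz": 0},{"dx": 0,"dy": 0,"dz": 0,"rx": 0,"ry": 0,"rz": 0}]}}

```text
time_s: 24.38
eef_pos: [0.4061, -0.3007, 0.0275]
tool_rot: [0.68, 0.733, 0.0, 0.0]
force: [0.0, 0.3, 0.1]
gripper_width: 0.0194
gripper_force: 10.0
```

>>> {"fn": "carry_out", "kwargs": {"targets": [{"dx": 0,"dy": 0,"dz": 0,"rx": 0,"ry": 0,"rz": 0},{"dx": 0,"dy": 0,"dz": 0,"rx": 0,"ry": 0,"rz": 0},{"dx": 0,"dy": 0,"dz": 0,"rx": 0,"ry": 0,"rz": 0},{"dx": 0,"dy": 0,"dz": 0,"rx": 0,"ry": 0,"rz": 0}], "fingers": 40}}

```text
time_s: 24.72
eef_pos: [0.4056, -0.301, 0.0275]
tool_rot: [0.681, 0.733, 0.0, 0.0]
force: [0.4, 0.7, 0.2]
gripper_width: 0.039
gripper_force: 0.0
```

>>> {"fn": "carry_out", "kwargs": {"targets": [{"dx": 0,"dy": 0,"dz": 0.8,"rx": 0,"ry": 0,"rz": 0},{"dx": 0,"dy": 0,"dz": 1,"rx": 0,"ry": 0,"rz": 0},{"dx": 0,"dy": 0,"dz": 1,"rx": 0,"ry": 0,"rz": 0},{"dx": 0,"dy": 0,"dz": 1,"rx": 0,"ry": 0,"rz": 0},{"dx": 0.5,"dy": 1,"dz": 1,"rx": 0,"ry": 0,"rz": -1},{"dx": 0.5,"dy": 1,"dz": 0,"rx": 0,"ry": 0,"rz": -1},{"dx": 0.5,"dy": 1,"dz": 0,"rx": 0,"ry": 0,"rz": -1},{"dx": 0.5,"dy": 1,"dz": 0,"rx": 0,"ry": 0,"rz": -1},{"dx": 0.5,"dy": 1,"dz": 0,"rx": 0,"ry": 0,"rz": -1},{"dx": 0.5,"dy": 1,"dz": 0,"rx": 0,"ry": 0,"rz": -1}]}}

```text
time_s: 25.55
eef_pos: [0.4658, -0.1797, 0.1234]
tool_rot: [0.875, 0.484, 0.0, 0.0]
force: [0.5, -0.2, 0.2]
gripper_width: 0.0397
gripper_force: 0.0
```

>>> {"fn": "carry_out", "kwargs": {"targets": [{"dx": 0.5,"dy": 1,"dz": 0,"rx": 0,"ry": 0,"rz": -1},{"dx": 0.5,"dy": 1,"dz": 0,"rx": 0,"ry": 0,"rz": -1},{"dx": 0.5,"dy": 1,"dz": 0,"rx": 0,"ry": 0,"rz": -1},{"dx": 0.5,"dy": 1,"dz": 0,"rx": 0,"ry": 0,"rz": -0.4},{"dx": 0.5,"dy": 1,"dz": 0,"rx": 0,"ry": 0,"rz": 0},{"dx": 0.5,"dy": 1,"dz": 0,"rx": 0,"ry": 0,"rz": 0},{"dx": 0.5,"dy": 1,"dz": 0,"rx": 0,"ry": 0,"rz": 0},{"dx": 0.6,"dy": 1,"dz": 0,"rx": 0,"ry": 0,"rz": 0},{"dx": 0.6,"dy": 1,"dz": 0,"rx": 0,"ry": 0,"rz": 0},{"dx": 0,"dy": 0.3,"dz": 0,"rx": 0,"ry": 0,"rz": 0}], "fingers": 70}}

```text
time_s: 26.38
eef_pos: [0.5615, 0.0095, 0.1228]
tool_rot: [0.945, 0.327, 0.001, -0.001]
force: [1.4, 0.5, -0.9]
gripper_width: 0.0699
gripper_force: 0.0
```

>>> {"fn": "carry_out", "kwargs": {"targets": [{"dx": 0,"dy": 0,"dz": 0,"rx": 0,"ry": 0,"rz": 0},{"dx": 0,"dy": 0,"dz": 0,"rx": 0,"ry": 0,"rz": 0}]}}

```text
time_s: 26.55
eef_pos: [0.5585, 0.0045, 0.1231]
tool_rot: [0.946, 0.324, -0.0, 0.0]
force: [0.2, -0.6, -0.3]
gripper_width: 0.07
gripper_force: 0.0
```

```bash
python3 - <<'E'
from h import *
cal=get_calibration('wrist'); p,d=capture('wrist'); save('w10',p); W=world('wrist',d,cal)
print('wh',fitd(W,(.559,.002),.045,.0125,.05),env.sense()['eef_pos'])
E
```

```text
wh (3530, array([557.5,   1.3]), array([66. , 37.6]), 33.6, 'pca', 36.1, array([563.2,   6.6], dtype=float32), 44.7) [0.55847584 0.00369689 0.12323194]
```

View pics/w10.png

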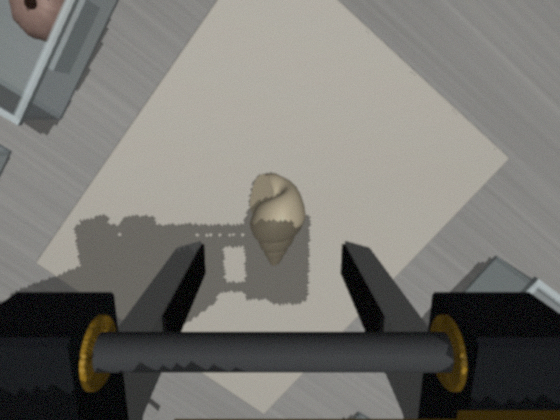

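>>> {"fn": "carry_out", "kwargs": {"targets": [{"dx": 0.12,"dy": 0,"dz": -1,"rx": 0,"ry": 0,"rz": 0},{"dx": 0,"dy": 0,"dz": -1,"rx": 0,"ry": 0,"rz": 0},{"dx": 0,"dy": 0,"dz": -1,"rx": 0,"ry": 0,"rz": 0},{"dx": 0,"dy": 0,"dz": -1,"rx": 0,"ry": 0,"rz": 0},{"dx": 0,"dy": 0,"dz": -0.5,"rx": 0,"ry": 0,"rz": 0},{"dx": 0,"dy": 0,"dz": 0,"rx": 0,"ry": 0,"rz": 0},{"dx": 0,"dy": 0,"dz": 0,"rx": 0,"ry": 0,"rz": 0}]}}

```text
time_s: 27.18
eef_pos: [0.5615, 0.0039, 0.0334]
tool_rot: [0.946, 0.323, -0.0, 0.0]
force: [-0.3, 0.1, 0.2]
gripper_width: 0.0697
gripper_force: 0.0
```

>>> {"fn": "carry_out", "kwargs": {"targets": [{"dx": 0,"dy": 0,"dz": 0,"rx": 0,"ry": 0,"rz": 0},{"dx": 0,"dy": 0,"dz": 0,"rx": 0,"ry": 0,"rz": 0},{"dx": 0,"dy": 0,"dz": 0,"rx": 0,"ry": 0,"rz": 0},{"dx": 0,"dy": 0,"dz": 0,"rx": 0,"ry": 0,"rz": 0},{"dx": 0,"dy": 0,"dz": 0,"rx": 0,"ry": 0,"rz": 0},{"dx": 0,"dy": 0,"dz": 0,"rx": 0,"ry": 0,"rz": 0}], "fingers": 22}}

```text
time_s: 27.68
eef_pos: [0.562, 0.0053, 0.0335]
tool_rot: [0.946, 0.324, 0.0, 0.0]
force: [-0.4, 0.4, 2.7]
gripper_width: 0.0391
gripper_force: 10.0
```

>>> {"fn": "carry_out", "kwargs": {"targets": [{"dx": 0,"dy": 0,"dz": 0.2,"rx": 0,"ry": 0,"rz": 0},{"dx": 0,"dy": 0,"dz": 0.2,"rx": 0,"ry": 0,"rz": 0},{"dx": 0,"dy": 0,"dz": 0,"rx": 0,"ry": 0,"rz": 0},{"dx": 0,"dy": 0,"dz": 0,"rx": 0,"ry": 0,"rz": 0}]}}

```text
time_s: 28.02
eef_pos: [0.5619, 0.0052, 0.0414]
tool_rot: [0.946, 0.324, 0.0, 0.0]
force: [-0.5, 0.1, -1.0]
gripper_width: 0.0389
gripper_force: 9.9
```

```bash
python3 - <<'E'
from h import *
p,d=capture('scene'); save('s11',cv2.resize(p[140:290,200:400],(600,450)))
E
```

```text
(no output)
```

View pics/s11.png

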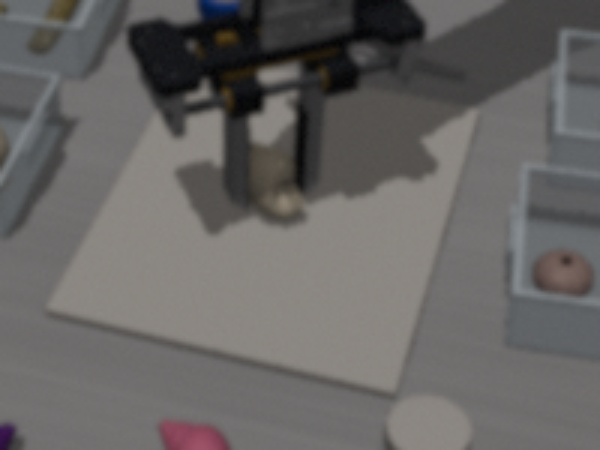

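The whelk is held clear of the board at (275,180), so I'm carrying it to its tub.

>>> {"fn": "carry_out", "kwargs": {"targets": [{"dx": 0,"dy": 0,"dz": 0.8,"rx": 0,"ry": 0,"rz": 0},{"dx": 0,"dy": 0,"dz": 1,"rx": 0,"ry": 0,"rz": 0},{"dx": 0,"dy": 0,"dz": 1,"rx": 0,"ry": 0,"rz": 0},{"dx": 0,"dy": -0.6,"dz": 0.8,"rx": 0,"ry": 0,"rz": 0},{"dx": 0.1,"dy": -1,"dz": 0,"rx": 0,"ry": 0,"rz": 0},{"dx": 0.1,"dy": -1,"dz": 0,"rx": 0,"ry": 0,"rz": 0},{"dx": 0.1,"dy": -1,"dz": 0,"rx": 0,"ry": 0,"rz": 0},{"dx": 0.1,"dy": -1,"dz": 0,"rx": 0,"ry": 0,"rz": 0},{"dx": 0.1,"dy": -1,"dz": 0,"rx": 0,"ry": 0,"rz": 0},{"dx": 0.1,"dy": -1,"dz": 0,"rx": 0,"ry": 0,"rz": 0}]}}

```text
time_s: 28.9
eef_pos: [0.5736, -0.1276, 0.1129]
tool_rot: [0.946, 0.324, -0.0, -0.0]
force: [-0.0, 0.3, 0.1]
gripper_width: 0.0393
gripper_force: 9.9
```

>>> {"fn": "carry_out", "kwargs": {"targets": [{"dx": 0.1,"dy": -1,"dz": 0,"rx": 0,"ry": 0,"rz": 0},{"dx": 0.1,"dy": -1,"dz": 0,"rx": 0,"ry": 0,"rz": 0},{"dx": 0.1,"dy": -1,"dz": 0,"rx": 0,"ry": 0,"rz": 0},{"dx": 0.1,"dy": -1,"dz": 0,"rx": 0,"ry": 0,"rz": 0},{"dx": 0.1,"dy": -1,"dz": 0,"rx": 0,"ry": 0,"rz": 0},{"dx": 0,"dy": -1,"dz": 0,"rx": 0,"ry": 0,"rz": 0},{"dx": 0,"dy": -1,"dz": 0,"rx": 0,"ry": 0,"rz": 0},{"dx": 0,"dy": -1,"dz": 0,"rx": 0,"ry": 0,"rz": 0},{"dx": 0,"dy": 0,"dz": 0,"rx": 0,"ry": 0,"rz": 0},{"dx": 0,"dy": 0,"dz": 0,"rx": 0,"ry": 0,"rz": 0}]}}

```text
time_s: 29.73
eef_pos: [0.583, -0.2879, 0.1128]
tool_rot: [0.946, 0.323, -0.0, -0.0]
force: [0.0, 0.2, -0.3]
gripper_width: 0.0391
gripper_force: 9.9
```

```bash
python3 - <<'E'
from h import *
p,d=capture('wrist'); save('w12',p); s=env.sense(); print(s['eef_pos'],s['joint_positions'])
E
```

```text
[ 0.58346707 -0.286144    0.11264535] [ 0.03120003  0.86971446  0.69434941  1.62914689 -0.67623497  0.89856777
  0.07659215]
```

View pics/w12.png

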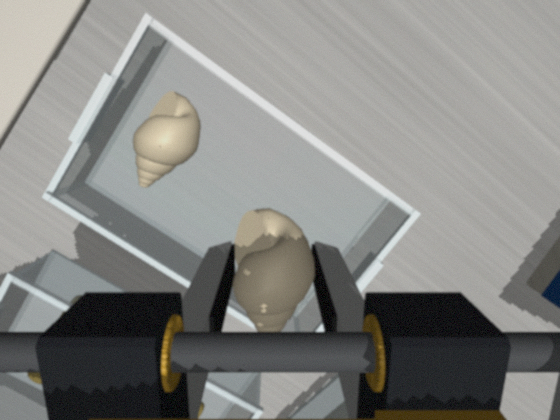

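The whelk (272,265) hangs level over its tub, clear of the sample (167,140). Lowering.

>>> {"fn": "carry_out", "kwargs": {"targets": [{"dx": 0,"dy": 0,"dz": -1,"rx": 0,"ry": 0,"rz": 0},{"dx": 0,"dy": 0,"dz": -1,"rx": 0,"ry": 0,"rz": 0},{"dx": 0,"dy": 0,"dz": -1,"rx": 0,"ry": 0,"rz": 0},{"dx": 0,"dy": 0,"dz": -0.7,"rx": 0,"ry": 0,"rz": 0},{"dx": 0,"dy": 0,"dz": -0.3,"rx": 0,"ry": 0,"rz": 0},{"dx": 0,"dy": 0,"dz": -0.2,"rx": 0,"ry": 0,"rz": 0},{"dx": 0,"dy": 0,"dz": 0,"rx": 0,"ry": 0,"rz": 0},{"dx": 0,"dy": 0,"dz": 0,"rx": 0,"ry": 0,"rz": 0}]}}

```text
time_s: 30.45
eef_pos: [0.5843, -0.2869, 0.0298]
tool_rot: [0.946, 0.324, 0.0, 0.001]
force: [-0.9, -0.3, 0.4]
gripper_width: 0.039
gripper_force: 9.9
```

>>> {"fn": "carry_out", "kwargs": {"targets": [{"dx": 0,"dy": 0,"dz": 0,"rx": 0,"ry": 0,"rz": 0},{"dx": 0,"dy": 0,"dz": 0,"rx": 0,"ry": 0,"rz": 0},{"dx": 0,"dy": 0,"dz": 0,"rx": 0,"ry": 0,"rz": 0},{"dx": 0,"dy": 0,"dz": 0,"rx": 0,"ry": 0,"rz": 0}], "fingers": 58}}

```text
time_s: 30.78
eef_pos: [0.584, -0.287, 0.0295]
tool_rot: [0.946, 0.324, 0.0, 0.0]
force: [0.5, -0.3, 0.6]
gripper_width: 0.0577
gripper_force: 0.0
```

>>> {"fn": "carry_out", "kwargs": {"targets": [{"dx": 0,"dy": 0,"dz": 0.6,"rx": 0,"ry": 0,"rz": 0},{"dx": 0,"dy": 0,"dz": 1,"rx": 0,"ry": 0,"rz": 0},{"dx": 0,"dy": 0,"dz": 1,"rx": 0,"ry": 0,"rz": 0},{"dx": 0,"dy": 0,"dz": 1,"rx": 0,"ry": 0,"rz": 0},{"dx": 0,"dy": 0,"dz": 1,"rx": 0,"ry": 0,"rz": 0},{"dx": 0,"dy": 0,"dz": 1,"rx": 0,"ry": 0,"rz": 0},{"dx": 0,"dy": 0,"dz": 1,"rx": 0,"ry": 0,"rz": 0},{"dx": 0,"dy": 0,"dz": 1,"rx": 0,"ry": 0,"rz": 0},{"dx": 0,"dy": 0,"dz": 1,"rx": 0,"ry": 0,"rz": 0},{"dx": 0,"dy": 0,"dz": 1,"rx": 0,"ry": 0,"rz": 0}]}}

```text
time_s: 31.62
eef_pos: [0.5835, -0.2869, 0.2232]
tool_rot: [0.946, 0.324, 0.0, 0.0]
force: [0.4, -0.2, -0.3]
gripper_width: 0.0582
gripper_force: 0.0
```

>>> {"fn": "carry_out", "kwargs": {"targets": [{"dx": 0,"dy": 1,"dz": 0,"rx": 0,"ry": 0,"rz": 0},{"dx": 0,"dy": 1,"dz": 0,"rx": 0,"ry": 0,"rz": 0},{"dx": 0,"dy": 1,"dz": 0,"rx": 0,"ry": 0,"rz": 0},{"dx": 0,"dy": 1,"dz": 0,"rx": 0,"ry": 0,"rz": 0},{"dx": 0,"dy": 1,"dz": 0,"rx": 0,"ry": 0,"rz": 0},{"dx": 0,"dy": 1,"dz": 0,"rx": 0,"ry": 0,"rz": 0},{"dx": 0,"dy": 1,"dz": 0,"rx": 0,"ry": 0,"rz": 0},{"dx": 0,"dy": 1,"dz": 0,"rx": 0,"ry": 0,"rz": 0},{"dx": 0,"dy": 1,"dz": 0,"rx": 0,"ry": 0,"rz": 0},{"dx": 0,"dy": 1,"dz": 0,"rx": 0,"ry": 0,"rz": 0}]}}

```text
time_s: 32.45
eef_pos: [0.5836, -0.086, 0.2221]
tool_rot: [0.946, 0.324, 0.0, 0.0]
force: [0.7, 0.2, 0.6]
gripper_width: 0.0577
gripper_force: 0.0
```

```bash
python3 - <<'E'
from h import *
p,d=capture('top'); W=world('top',d)
for n,c in dict(ul=(.57,.264),us=(.576,.208),wh=(.583,-.287),cl=(.41,.243),rz=(.406,-.301)).items():
    print(n,fitd(W,c,.045,.0095,.047,3))
a=p[180:340,110:450]
save('top13',cv2.resize(a,(800,376),interpolation=cv2.INTER_CUBIC))
E
```

```text
ul (255, array([570. , 262.7]), array([45. , 44.4]), -88.5, 'pca', -41.1, array([568.9, 260.8], dtype=float32), 32.7)
us (171, array([575.7, 205.4]), array([36.8, 34.5]), 89.7, 'pca', 65.6, array([575.8, 203.9], dtype=float32), 28.0)
wh (257, array([ 580.4, -289.4]), array([57.4, 34.5]), 10.5, 'pca', 27.7, array([ 580.3, -287.9], dtype=float32), 39.5)
cl None
rz (233, array([ 406.9, -301.2]), array([84.3, 18.1]), -86.5, 'pca', -85.0, array([ 406.7, -300.5], dtype=float32), 17.9)
```

View pics/top13.png

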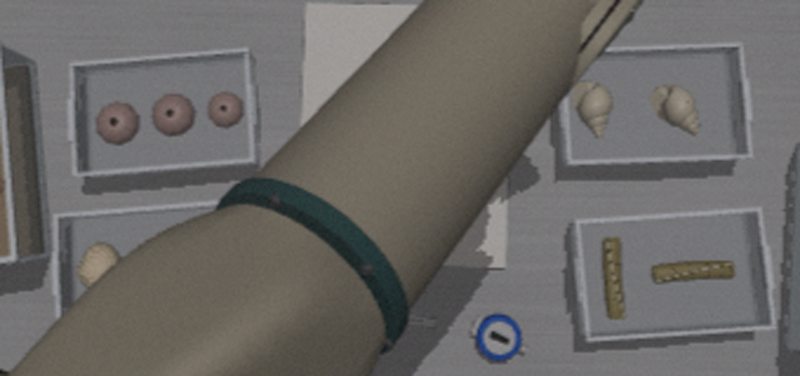

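The top view shows both urchins at (173,113) and (225,108), the whelk (680,110) and the razor (692,271) flat in the right tubs. The arm hides the clam here, but I measured it lying flat earlier. I'm handing the job in.

```bash
python3 -c "
from plant import env
print(env.close_job())"
```

```text
the job is handed in; nothing more can be done
None
```

All five shells were set down in the tubs of their kind and the job is handed in at about 32 s. The final top view showed four lying flat; the arm hid the clam, which I had measured lying flat earlier, and the hand-in returned no verdict.

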